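# Park the mandrel brick in the corner of the bench fence

### The arm

A 6-joint arm with a two-finger parallel gripper is mounted at the origin on the work surface. World frame = base frame: x ahead of the robot, y to its left, z up, the work surface at z = 0. Lengths are in m, angles in rad, forces in N, time in s.
With the tool pointing down it reaches from about 0.35 to 0.775 m from the base axis. Payload 7.3 kg.
Tool frame: the origin (TCP) lies at the very end of the fingers, on their centre line; the grasp point (between the pads) lies 19 mm behind it; z points along the fingers, y is the direction in which the jaws open and shut (so a half turn about z gives the same grasp; the last joint's range is limited). The gripper opens to 92 mm and grips with 3 to 60 N. Pads are 19 mm wide; open, the fingers measure 130 mm over their backs; the gripper's body (75 mm by 190 mm) begins 47 mm behind the grasp point.
Start: joints at [-1.395, 0.342, 1.524, -0, 1.275, -0.146], TCP at [0.166, -0.498, 0.227] pointing down, gripper open.
Joint ranges: [-2.53, 2.53], [-0.77, 2.02], [0.04, 2.7], [-1, 4.14], [0.28, 2.66], [-3.11, 3.11]. Speed limits (rad/s): [2.57, 2.57, 3.14, 3.14, 3.14, 3.14].

### API

Orientations are given as a unit quaternion [w, x, y, z].
In Python, from station import telemetry, cams, robot gives the robot as it stands.
- The arm moves only by the tool apply_moves, never from a script. Its argument "targets" is a list that holds one entry, the list of rows, each a list of 7 numbers: the closure, from -1 (fully open) to 1 (shut), then the shift along the world's x, y, z in m, then the turn, a rotation vector about the world's x, y, z in degrees. In form: [[[gripper, x, y, z, rx, ry, rz], ...]]. A call has 1 to 5 rows; each row is the pose to reach, as a shift and turn from the pose commanded when the call began; what a row does not reach only later rows make up. A row lasts 1/8 s, in which the tool goes at most 62.5 mm and 10.7 degrees, less where a joint would pass 70% of its speed; a pose out of reach is approached as far as the arm can. A call with a gripper value outside its range is refused whole. The fingers move at their own pace and stop on an object; "grip_force" is the grip in N (left out, the last holds). Time passes only in rows, so rows that repeat a pose let the fingers close. It gives the time, the measured TCP pose, the force and the opening at its end, in the units of the state.
- telemetry.get_obs(): the state, without advancing time (a new reading comes with each control period).
- cams.get_image(name): name is "side" or "top" or "wrist"; returns the picture (400x640x3 uint8, blue, green, red); there is no depth.
- cams.camera_info(name): a dict with "fov_y" (degrees; the focal length in pixels is half the picture's height over the tangent of half this angle, whatever the lens; pixels are square), "cx", "cy" (the principal point, pixels), "position" and "orientation" of the camera in the world; the wrist camera has in their place "T_tool_cam" (4x4, takes a point from camera to tool coordinates, whose origin is the TCP and whose axes are the flange's). Camera axes: x right, y up, looking along -z (the intrinsics and any distortion apply to the point x, -y, -z); pixel columns grow to the right and rows downward; lengths in m; the calibration is good to about 2 mm. A picture is of the moment at which its call begins: read the wrist's pose just before it. camera_info takes no time and is no camera call.
- robot.finish_job(): hands the job in, once; it reports no verdict.
The state is a dict: "t": time; "q": joint angles; "qd": joint speeds; "joint_torque": joint torques, N m; "position": TCP position; "tool_rot": TCP orientation; "wrist_force": force on the tool from outside, world axes, zero at the start; "ft_torque": the same for the moment, N m; "width": opening from 0.0 (shut) to 1.0 (fully open).
Only numpy, scipy, OpenCV 4.12 (cv2) and the standard library are available. Lean on these libraries where they do the work, as an engineer would, in place of code of your own. Each camera call takes 0.05 s, during which the arm holds its last target. There are 200 camera calls.

### The job

Push the drilled fire-brick along the bench with your fingertips, never gripping or lifting it, until its long side lies flush against the long steel fence and its end is up against the short steel stop bar that stands at one end of that fence. Leave the jar, the tumbler of glass rods and the graphite paddle where they are, and finish with the hand clear of everything.

Things in the scene. Friction and masses are not known exactly. Their poses are not given: they have to be found in the camera images.
- brick: Drilled fire-brick: loose terracotta-coloured block, 100 mm along its x, 115 mm along its y (long side), 64 mm high, twelve dark 9 mm holes in its top; 0.4 to 0.85 kg, slides under a push of 2 to 10 N. Origin: centre of its underside, z up. Starts clear of the fence on the robot's side, near mid-length, its x turned at most 20 degrees from the fence's x.
- fence: Long steel fence, an angle strip fixed to the bench beyond the brick: 500 mm long along its y, 30 mm high, 6 mm thick; turned up to 10 degrees from straight across. Origin: bench level, mid-length, on the working face that looks towards the robot; x points away from the robot, so the working face is x = 0 and a flush brick's centre lies at x = -50 mm.
- stop: Short steel stop bar fixed to the bench at right angles to the fence, at its left or right end (varies), 190 to 210 mm from its middle: 73 mm along its x (parallel to the fence's x), 8 mm thick along y, 30 mm high. Origin: centre of its underside. The brick goes on its side towards the fence's middle; touching, their centres are 61.5 mm apart along y.
- jar: Bystander: a small amber glass jar with a steel lid, 48 mm across and 60 mm high, loose, standing by the other end of the fence, 190 to 210 mm from its middle. Origin at the centre of its underside.
- tumbler: Bystander: a green glass tumbler, 72 mm across the rim and 90 mm high, with five glass rods standing in it up to about 220 mm high, loose, on the robot's left. Origin at the centre of its underside.
- paddle: Bystander: a graphite paddle lying flat, loose, on the robot's right: black plate 90 x 50 x 10 mm from 15 to 105 mm along its own x, wooden handle back to -120 mm, at most 16 mm high. Origin at bench level, between handle and plate, on its long axis.
There are look-alikes about, which are no part of the job. Of the things that look like the brick, the smaller one is meant.

How it is judged:
At the end, for the whole second after the job is handed in: The brick stands still and flat on the bench, its long side within 5 mm of the fence's working face and parallel to it within 0.05 rad, its end within 5 mm of the inner face of the stop bar; the hand touches nothing (x of brick in the frame of fence between -0.055 and -0.045 m and angle between the x axis of brick and the x axis of fence, either way round below 0.05 rad and y of brick in the frame of fence between -0.18 and 0.18 m and y of brick in the frame of stop between -0.0665 and 0.0665 m and angle between brick's own z axis and vertical below 0.03 rad and height (world z) of brick below 0.004 m and linear speed of brick below 0.01 m/s).
It fails at once if the brick is lifted more than 10 mm or tipped more than 0.2 rad (height (world z) of brick above 0.01 m or angle between brick's own z axis and vertical above 0.2 rad).
It fails at once if the jar, the tumbler or the paddle is shifted more than 15 mm or tipped (distance of any of jar, tumbler, paddle from where it was at the start of the episode above 0.015 m or angle between any of jar, tumbler, paddle's own z axis and vertical above 0.3 rad).
It also fails if it takes over 45 s, if anything falls off the work surface, if the arm or the gripper's body presses on something with over 40 N, if the wrist force passes 120 N, or if a joint passes its speed limit or range.

## Working session

There is one attempt and no reset: what is moved stays moved. The work goes in short steps, Python scripts to look and compute and a tool call to move; the robot and the scene stay as the last step left them, time stands still between calls to the robot, and variables do not carry over. Pictures are saved under pics/ and viewed, about 8 in all and at most 12, crops included, and the job is handed in when it is done.

Besides the shell and the picture viewer there is one more tool, called after "Call:" as name(argument=value, ...) on one line, values as JSON. apply_moves: Moves the arm, as the interface text tells. Its arguments: {"type":"object","properties":{"targets":{"type":"array","items":{"type":"array","items":{"type":"array","items":{"type":"number"}}}},"grip_force":{"type":"number"}},"required":["targets"]}

```bash
mkdir -p pics; ls; python3 - <<'E'
from station import telemetry,cams,robot
import cv2
for n in("top","side"):
    print(n,cams.camera_info(n)); cv2.imwrite(f"pics/{n}0.png",cams.get_image(n))
print(cams.camera_info("wrist"))
print(telemetry.get_obs())
E
```

```text
pics
top {'fov_y': 46.719794750464985, 'cx': 318.4519987499637, 'cy': 200.76681591541907, 'position': array([ 0.43367166, -0.00360263,  1.13574579]), 'orientation': array([-0.70259008, -0.02486508,  0.03692987,  0.71020074])}
side {'fov_y': 46.50821724233669, 'cx': 317.02200046752574, 'cy': 203.95565128486209, 'position': array([0.10106926, 0.61578373, 0.92646664]), 'orientation': array([-0.27627164, -0.10095091,  0.33297263,  0.89588622])}
{'fov_y': 70.15775911553905, 'cx': 314.4266103918727, 'cy': 204.0593545876903, 'T_tool_cam': array([[ 4.78802852e-04,  9.56050505e-01,  2.93201642e-01,
         8.09343723e-02],
       [ 9.99999752e-01, -6.09471987e-04,  3.54306570e-04,
         1.58785825e-03],
       [ 5.17433163e-04,  2.93201400e-01, -9.56050559e-01,
        -1.59880503e-01],
       [ 0.00000000e+00,  0.00000000e+00,  0.00000000e+00,
         1.00000000e+00]])}
{'t': 0.1, 'q': array([-1.39501480e+00,  3.42652535e-01,  1.52492593e+00,  1.09355794e-05,
        1.27539616e+00, -1.45985285e-01]), 'qd': array([ 4.54119226e-05, -9.70902113e-04, -1.89883776e-03,  1.20857075e-03,
       -5.98825917e-05,  1.04156590e-03]), 'joint_torque': array([ 1.64430250e-03, -4.32003272e+01, -2.44695854e+01,  7.18610385e-02,
        5.25774679e-02, -5.61331785e-05]), 'position': array([ 0.165995  , -0.4976834 ,  0.22611317]), 'tool_rot': array([-6.90988624e-04,  9.87086175e-01,  1.60188656e-01, -5.06475991e-06]), 'wrist_force': array([-0.32788468,  0.98574555, -0.24053599]), 'ft_torque': array([ 0.01487178, -0.00714779, -0.05251597]), 'width': 0.9998900507679529}
```

View pics/top0.png

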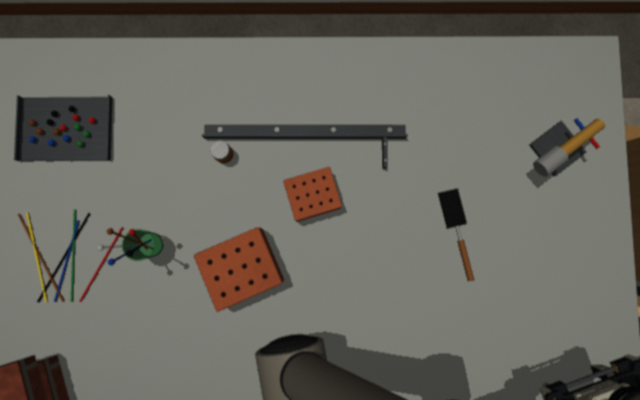

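View pics/side0.png

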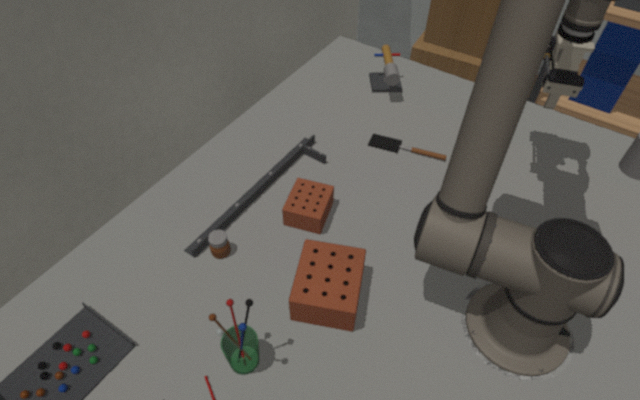

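Pictures 1 and 2. Brick candidates in the top view are the smaller drilled block at (313,194) and the larger one at (240,268), so I choose the smaller. The fence runs along about (305,136), the stop is at (385,153) on its right end, the jar at (222,152), the tumbler at (140,245) and the paddle at (455,230). Next is a close crop plus measurement.

```bash
cat > h.py <<'E'
import numpy as np,cv2
from scipy.spatial.transform import Rotation as R
from station import cams,telemetry
def cam(n,obs=None):
    c=cams.camera_info(n); f=200/np.tan(np.radians(c['fov_y']/2))
    if n=='wrist':
        T=c['T_tool_cam'];q=obs['tool_rot'];Rt=R.from_quat(np.r_[q[1:],q[0]]).as_matrix()
        return f,c['cx'],c['cy'],Rt@T[:3,3]+obs['position'],Rt@T[:3,:3]
    q=c['orientation'];return f,c['cx'],c['cy'],c['position'],R.from_quat(np.r_[q[1:],q[0]]).as_matrix()
def unproj(C,uv,z):
    f,cx,cy,p,M=C;uv=np.atleast_2d(uv).astype(float)
    d=np.c_[(uv[:,0]-cx)/f,-(uv[:,1]-cy)/f,-np.ones(len(uv))]@M.T
    return p+d*((z-p[2])/d[:,2])[:,None]
def proj(C,P):
    f,cx,cy,p,M=C;X=(np.atleast_2d(P)-p)@M
    return np.c_[cx-f*X[:,0]/X[:,2],cy+f*X[:,1]/X[:,2]]
E
python3 - <<'E'
from h import *
im=cv2.imread('pics/top0.png');C=cam('top')
cv2.imwrite('pics/crop1.png',cv2.resize(im[110:230,195:415],None,fx=3.6,fy=3.6,interpolation=cv2.INTER_CUBIC))
for n,uv,z in[('fenceL',(204,138),.0),('fenceR',(406,138),0),('stopend',(385,168),.03),('jar',(220,149),.06),('tumbler',(142,246),0),('padtip',(449,190),.01),('padend',(469,280),.01),('brick',(313,194),.064)]: print(n,unproj(C,uv,z)[0].round(3))
E
```

```text
fenceL [0.692 0.259 0.   ]
fenceR [ 0.688 -0.244  0.   ]
stopend [ 0.608 -0.185  0.03 ]
jar [0.652 0.207 0.06 ]
tumbler [0.427 0.406 0.   ]
padtip [ 0.556 -0.345  0.01 ]
padend [ 0.336 -0.385  0.01 ]
brick [ 0.543 -0.01   0.064]
```

View pics/crop1.png

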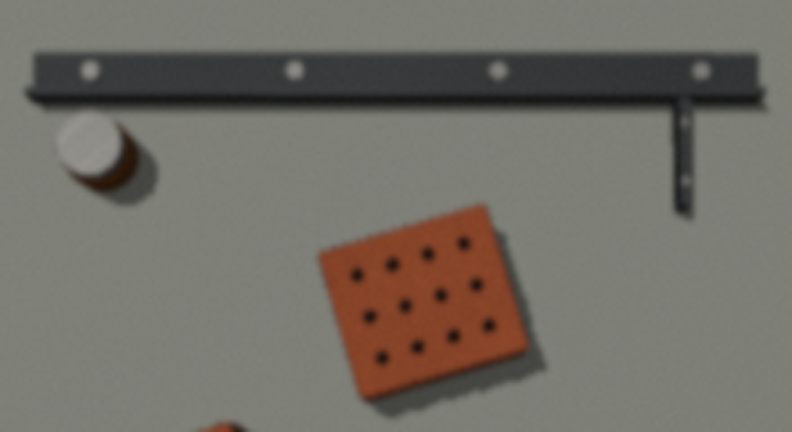

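Picture 3 confirms the smaller block, with twelve holes, top corners at crop (320,254), (485,206), (527,348) and (367,398), and a yaw of about +16°. I'll hover the hand robot-side of it, tool x along world x.

Call:
apply_moves(targets=[[[-0.3,0.028,0.047,0,0,0,-4],[-0.3,0.056,0.094,0,0,0,-8],[-0.3,0.084,0.141,0,0,0,-12],[-0.3,0.112,0.188,0,0,0,-16],[-0.3,0.14,0.235,0,0,0,-18.7]]])

```text
t: 0.72
position: [0.3066, -0.2614, 0.2266]
tool_rot: [-0.0, 1.0, -0.003, -0.0]
wrist_force: [0.4, 0.1, 0.7]
width: 0.652
```

Call:
apply_moves(targets=[[[-0.3,0.028,0.047,0,0,0,0],[-0.3,0.056,0.094,0,0,0,0],[-0.3,0.084,0.141,0,0,0,0],[-0.3,0.112,0.188,0,0,0,0],[-0.3,0.144,0.235,0,0,0,0]]])

```text
t: 1.35
position: [0.4505, -0.0263, 0.2267]
tool_rot: [0.0, 1.0, -0.002, -0.0]
wrist_force: [1.2, -0.9, 1.0]
width: 0.654
```

Call:
apply_moves(targets=[[[-0.3,0,0,0,0,0,0],[-0.3,0,0,0,0,0,0],[-0.3,0,0,0,0,0,0]]])

```text
t: 1.72
position: [0.4495, -0.029, 0.2266]
tool_rot: [0.0, 1.0, -0.003, -0.0]
wrist_force: [0.3, -0.2, 0.2]
width: 0.647
```

```bash
python3 - <<'E'
from h import *
o=telemetry.get_obs();im=cams.get_image('wrist');cv2.imwrite('pics/w1.png',im)
print(o['position'],o['tool_rot'],o['width'],o['wrist_force'])
C=cam('top')
u=lambda x,y,z:unproj(C,(195+x/3.6,110+y/3.6),z)[0].round(4)
c=np.array([u(x,y,.064)[:2] for x,y in((320,254),(485,206),(527,348),(367,398))]);print(c,c.mean(0))
print('fence',u(30,103,.03),u(765,103,.03),'stop',u(673,160,.03),u(692,160,.03))
W=cam('wrist',o);print(proj(W,np.c_[c,np.full(4,.064)]).round(0),proj(W,[u(30,103,.03),u(765,103,.03)]).round(0))
E
```

```text
[ 0.44950595 -0.02902321  0.2266445 ] [ 9.82838617e-05  9.99995021e-01 -3.14277181e-03 -2.66545025e-04] 0.6466893738264134 [ 0.30192744 -0.22062122  0.24858955]
[[ 0.5756  0.0575]
 [ 0.606  -0.0497]
 [ 0.5132 -0.0756]
 [ 0.4821  0.0278]] [ 0.544225 -0.01    ]
fence [0.684  0.2534 0.03  ] [ 0.6802 -0.2415  0.03  ] stop [ 0.6417 -0.1783  0.03  ] [ 0.6416 -0.1911  0.03  ]
[[229.  72.]
 [333.  38.]
 [356. 133.]
 [263. 162.]] [[ 41. -36.]
 [516. -35.]]
```

View pics/w1.png

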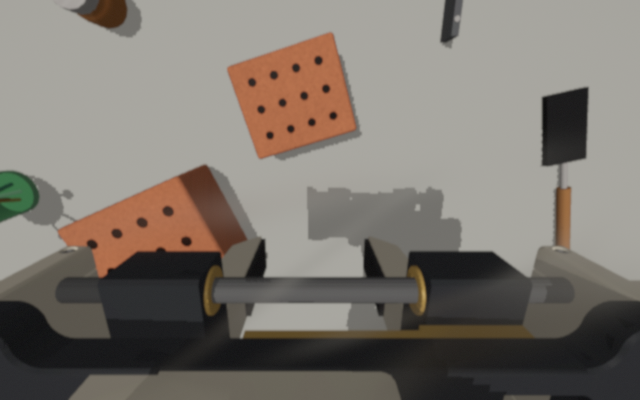

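Picture 4 (wrist): the brick's top corners are at (229,68), (332,33), (356,130) and (262,158), within about 4 px of the prediction. The big decoy brick is close to the left finger, with its right face between (208,167) and (248,238), so I'll check clearance there.

```bash
python3 - <<'E'
from h import *
C=cam('top')
for z in(.064,.09): print(z,unproj(C,[(194,264),(262,229),(283,275),(219,309)],z).round(3).tolist())
W=cam('wrist',dict(position=np.array([.4495,-.029,.2266]),tool_rot=np.array([0,1,-.003,0])))
print(unproj(W,[(247,238)],0),unproj(W,[(183,178),(208,167)],.09))
E
```

```text
0.064 [[0.385, 0.264, 0.064], [0.463, 0.109, 0.064], [0.358, 0.061, 0.064], [0.283, 0.206, 0.064]]
0.09 [[0.386, 0.257, 0.09], [0.463, 0.106, 0.09], [0.36, 0.059, 0.09], [0.287, 0.201, 0.09]]
[[0.36049372 0.0699505  0.        ]] [[0.46951476 0.10919088 0.09      ]
 [0.48108476 0.08135252 0.09      ]]
```

Call:
apply_moves(targets=[[[-0.3,0,-0.006,-0.06,0,0,0],[-0.3,0,-0.006,-0.12,0,0,0],[-0.3,0,-0.006,-0.18,0,0,0],[-0.3,0,-0.006,-0.212,0,0,0],[-0.3,0,-0.006,-0.212,0,0,0]]])

```text
t: 2.4
position: [0.4483, -0.0346, 0.0132]
tool_rot: [-0.001, 1.0, -0.003, -0.002]
wrist_force: [-0.6, 0.2, 0.3]
width: 0.649
```

Call:
apply_moves(targets=[[[-0.3,0.01,0,0,0,0,0],[-0.3,0.02,0,0,0,0,0],[-0.3,0.03,0,0,0,0,0],[-0.3,0.04,0,0,0,0,0],[-0.3,0.05,0,0,0,0,0]]])

```text
t: 3.02
position: [0.4992, -0.0335, 0.015]
tool_rot: [-0.0, 1.0, -0.002, -0.002]
wrist_force: [-5.1, 1.3, 3.7]
width: 0.652
```

Call:
apply_moves(targets=[[[-0.3,0.01,0,0,0,0,0],[-0.3,0.02,0,0,0,0,0],[-0.3,0.03,0,0,0,0,0],[-0.3,0.04,0,0,0,0,0],[-0.3,0.05,0,0,0,0,0]]])

```text
t: 3.65
position: [0.5492, -0.0335, 0.0151]
tool_rot: [-0.0, 1.0, -0.002, -0.002]
wrist_force: [-6.6, 0.7, 3.6]
width: 0.65
```

```bash
python3 - <<'E'
from h import *
im=cams.get_image('top');cv2.imwrite('pics/t2.png',cv2.resize(im[110:260,195:415],None,fx=3.6,fy=3.6,interpolation=cv2.INTER_CUBIC))
o=telemetry.get_obs();cv2.imwrite('pics/w2.png',cams.get_image('wrist'));print(o['position'])
E
```

```text
[ 0.55110206 -0.03376753  0.0152564 ]
```

View pics/w2.png

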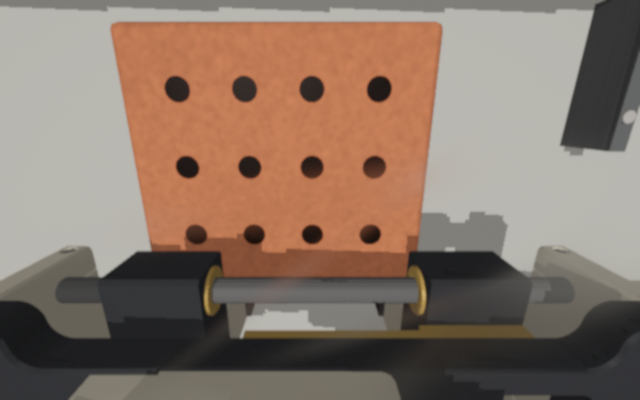

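Picture 5 (wrist): the brick is square to the fingers, with its far edge on row 23 from column 113 to 441. About 20 mm remains to the fence, so I'll continue gently.

Call:
apply_moves(targets=[[[-0.3,0.006,0,0,0,0,0],[-0.3,0.011,0,0,0,0,0],[-0.3,0.014,0,0,0,0,0],[-0.3,0.016,0,0,0,0,0]]])

```text
t: 4.25
position: [0.5647, -0.0339, 0.015]
tool_rot: [-0.0, 1.0, -0.002, -0.002]
wrist_force: [-7.7, 0.3, 6.2]
width: 0.651
```

Call:
apply_moves(targets=[[[-0.3,0.002,0,0,0,0,0],[-0.3,0.004,0,0,0,0,0]]])

```text
t: 4.5
position: [0.5687, -0.0339, 0.015]
tool_rot: [-0.0, 1.0, -0.002, -0.002]
wrist_force: [-7.6, -0.9, 4.6]
width: 0.651
```

Call:
apply_moves(targets=[[[-0.3,0.002,0,0,0,0,0],[-0.3,0.003,0,0,0,0,0]]])

```text
t: 4.75
position: [0.5717, -0.0338, 0.0149]
tool_rot: [-0.0, 1.0, -0.002, -0.002]
wrist_force: [-7.0, 0.3, 4.4]
width: 0.652
```

Call:
apply_moves(targets=[[[-0.3,0.0015,0,0,0,0,0],[-0.3,0.003,0,0,0,0,0]]])

```text
t: 5.0
position: [0.5747, -0.0338, 0.0149]
tool_rot: [-0.0, 1.0, -0.002, -0.002]
wrist_force: [-6.8, -0.4, 4.5]
width: 0.653
```

Call:
apply_moves(targets=[[[-0.3,0.001,0,0,0,0,0],[-0.3,0.002,0,0,0,0,0]]])

```text
t: 5.25
position: [0.5766, -0.0339, 0.0149]
tool_rot: [-0.0, 1.0, -0.002, -0.002]
wrist_force: [-6.9, 0.1, 3.5]
width: 0.651
```

Call:
apply_moves(targets=[[[-0.3,0.001,0,0,0,0,0],[-0.3,0.002,0,0,0,0,0]]])

```text
t: 5.5
position: [0.5786, -0.0339, 0.015]
tool_rot: [-0.0, 1.0, -0.002, -0.002]
wrist_force: [-11.6, 0.3, 6.7]
width: 0.651
```

Call:
apply_moves(targets=[[[-0.3,0.001,0,0,0,0,0],[-0.3,0.002,0,0,0,0,0]]])

```text
t: 5.75
position: [0.5784, -0.0338, 0.015]
tool_rot: [-0.0, 1.0, -0.002, -0.004]
wrist_force: [-17.4, -1.5, 13.0]
width: 0.654
```

```bash
python3 - <<'E'
from h import *
o=telemetry.get_obs();im=cams.get_image('top');print(o['position'],o['wrist_force'])
w=cams.get_image('wrist')
a=cv2.resize(im[110:220,195:415],(800,400),interpolation=cv2.INTER_CUBIC)
cv2.imwrite('pics/t3.png',np.vstack([a,cv2.resize(w[:160],(800,200))]))
E
```

```text
[ 0.57843128 -0.03384705  0.01497639] [-17.37539083  -1.48099417  12.96316826]
```

View pics/t3.png

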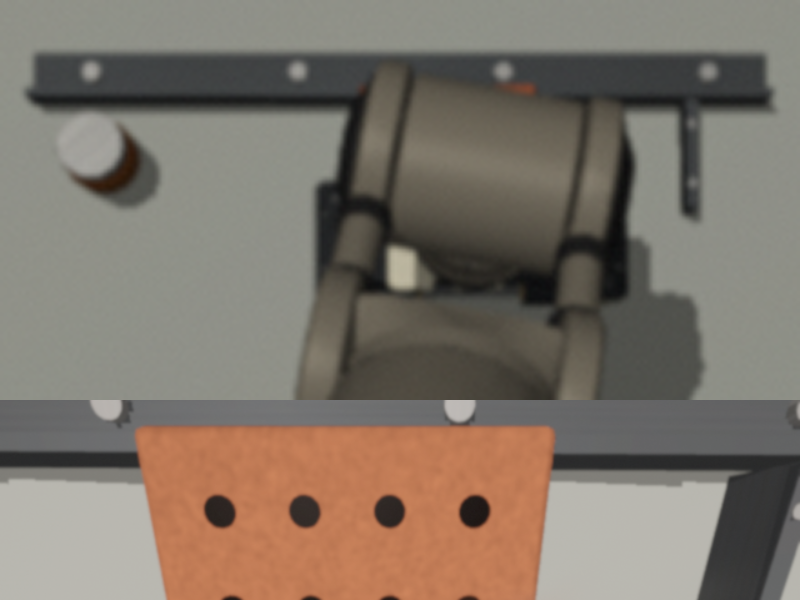

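Picture 6: the brick is flush to the fence, its far edge parallel to it, and the contact force rose to 17 N. The stop is about 50 mm beyond the brick's right side. I'll back off, then push from the brick's left end with the hand turned 90°, so two fingers keep it square.

Call:
apply_moves(targets=[[[-0.3,-0.03,0,0,0,0,0],[-0.3,-0.03,0,0.06,0,0,0],[-0.3,-0.03,0,0.12,0,0,0],[0.1,-0.03,0,0.16,0,0,0],[0.1,-0.03,0,0.16,0,0,0]]])

```text
t: 6.48
position: [0.5544, -0.0344, 0.1788]
tool_rot: [0.001, 1.0, -0.002, 0.004]
wrist_force: [-0.8, 0.8, -1.1]
width: 0.485
```

```bash
python3 -c "
from station import telemetry as t
o=t.get_obs();print(o['q'],o['position'],o['wrist_force'])"
```

```text
[-1.99970967e-01  4.33832787e-01  1.52088206e+00 -3.30263205e-05
  1.17797898e+00  1.37539971e+00] [ 0.55437306 -0.0344167   0.17884121] [-0.75446686  0.77206026 -1.1036716 ]
```

Call:
apply_moves(targets=[[[0.1,0.016,0.023,0,0,0,10],[0.1,0.032,0.046,0,0,0,20],[0.1,0.048,0.069,0,0,0,30],[0.1,0.064,0.092,0,0,0,40],[0.1,0.08,0.114,0,0,0,50]]])

```text
t: 7.1
position: [0.6321, 0.0808, 0.1732]
tool_rot: [-0.0, 0.906, 0.423, -0.001]
wrist_force: [0.9, -0.3, 1.1]
width: 0.451
```

Call:
apply_moves(targets=[[[0.1,0,0,0,0,0,10],[0.1,0,0,0,0,0,20],[0.1,0,0,0,0,0,30],[0.1,0,0,0,0,0,40],[0.1,0,0,0,0,0,40]]])

```text
t: 7.72
position: [0.6317, 0.08, 0.1734]
tool_rot: [-0.001, 0.709, 0.705, -0.001]
wrist_force: [-0.4, 0.3, -0.2]
width: 0.449
```

```bash
python3 - <<'E'
from h import *
o=telemetry.get_obs();im=cams.get_image('top');s=cams.get_image('side');print(o['position'],o['tool_rot'],o['q'][5])
cv2.imwrite('pics/t4.png',np.hstack([cv2.resize(im[100:260,195:415],(440,320)),cv2.resize(s[110:270,180:340],(320,320))]))
E
```

```text
[0.63169282 0.07997651 0.17343081] [-5.95666661e-04  7.09288482e-01  7.04917825e-01 -5.95308659e-04] 0.011828703894006075
```

View pics/t4.png

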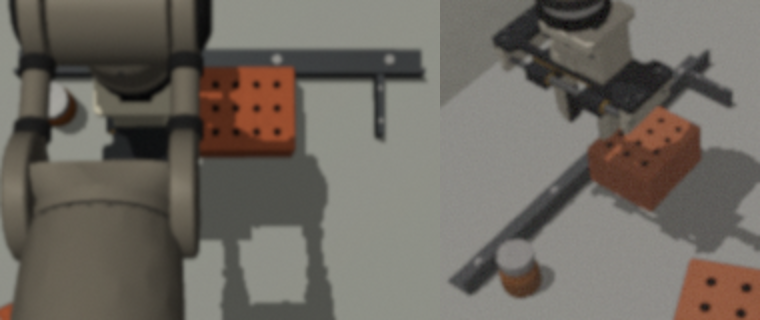

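Picture 7: the brick is flush, with its top-right corner at about (342,134) px in the top view, so its centre is at y ≈ -0.021. The fingers are clear to the left of its end face and away from the jar. I'll descend and push towards -y.

Call:
apply_moves(targets=[[[0.1,0,0,-0.05,0,0,0],[0.1,0,0,-0.1,0,0,0],[0.1,0,0,-0.145,0,0,0],[0.1,0,0,-0.158,0,0,0],[0.1,0,0,-0.158,0,0,0]]])

```text
t: 8.45
position: [0.6322, 0.0799, 0.0167]
tool_rot: [-0.0, 0.709, 0.705, -0.0]
wrist_force: [0.7, 0.6, 0.0]
width: 0.449
```

Call:
apply_moves(targets=[[[0.1,0,-0.01,0,0,0,0],[0.1,0,-0.02,0,0,0,0],[0.1,0,-0.03,0,0,0,0],[0.1,0,-0.04,0,0,0,0],[0.1,0,-0.05,0,0,0,0]]])

```text
t: 9.07
position: [0.6325, 0.0306, 0.0178]
tool_rot: [-0.0, 0.709, 0.705, 0.001]
wrist_force: [0.1, 7.0, 4.9]
width: 0.449
```

Call:
apply_moves(targets=[[[0.1,0,-0.01,0,0,0,0],[0.1,0,-0.02,0,0,0,0],[0.1,0,-0.03,0,0,0,0],[0.1,0,-0.04,0,0,0,0],[0.1,0,-0.05,0,0,0,0]]])

```text
t: 9.7
position: [0.632, -0.0189, 0.0177]
tool_rot: [-0.001, 0.709, 0.705, 0.001]
wrist_force: [-1.3, 8.0, 5.8]
width: 0.449
```

Call:
apply_moves(targets=[[[0.1,0,-0.01,0,0,0,0],[0.1,0,-0.019,0,0,0,0],[0.1,0,-0.025,0,0,0,0],[0.1,0,-0.028,0,0,0,0]]])

```text
t: 10.2
position: [0.6318, -0.0468, 0.0177]
tool_rot: [-0.001, 0.709, 0.705, 0.001]
wrist_force: [-2.4, 10.3, 6.3]
width: 0.454
```

Call:
apply_moves(targets=[[[0.1,0,-0.0015,0,0,0,0],[0.1,0,-0.003,0,0,0,0]]])

```text
t: 10.45
position: [0.6318, -0.0494, 0.0177]
tool_rot: [-0.001, 0.709, 0.705, 0.001]
wrist_force: [-3.4, 9.7, 6.8]
width: 0.451
```

Call:
apply_moves(targets=[[[0.1,0,-0.001,0,0,0,0],[0.1,0,-0.002,0,0,0,0]]])

```text
t: 10.7
position: [0.6318, -0.0513, 0.0177]
tool_rot: [-0.001, 0.709, 0.705, 0.001]
wrist_force: [-3.0, 9.9, 6.8]
width: 0.45
```

Call:
apply_moves(targets=[[[0.1,0,-0.001,0,0,0,0],[0.1,0,-0.002,0,0,0,0]]])

```text
t: 10.95
position: [0.6317, -0.0533, 0.0177]
tool_rot: [-0.001, 0.709, 0.705, 0.001]
wrist_force: [-2.7, 10.2, 7.2]
width: 0.448
```

Call:
apply_moves(targets=[[[0.1,0,-0.001,0,0,0,0],[0.1,0,-0.002,0,0,0,0]]])

```text
t: 11.2
position: [0.6317, -0.0545, 0.0177]
tool_rot: [-0.001, 0.709, 0.705, 0.001]
wrist_force: [-1.6, 16.2, 6.6]
width: 0.449
```

Call:
apply_moves(targets=[[[0.1,0,-0.001,0,0,0,0],[0.1,0,-0.002,0,0,0,0]]])

```text
t: 11.45
position: [0.6317, -0.0545, 0.0177]
tool_rot: [-0.002, 0.709, 0.705, 0.002]
wrist_force: [-2.0, 23.2, 8.9]
width: 0.451
```

Call:
apply_moves(targets=[[[0.1,0,-0.001,0,0,0,0],[0.1,0,-0.002,0,0,0,0]]])

```text
t: 11.7
position: [0.6317, -0.0544, 0.0178]
tool_rot: [-0.003, 0.709, 0.705, 0.003]
wrist_force: [-0.9, 30.7, 10.5]
width: 0.449
```

The brick is hard against the stop: the position stalled at y = -0.0545 while the force rose. I'll retreat and lift well away to look.

Call:
apply_moves(targets=[[[0.1,0,0.01,0,0,0,0],[0.1,0,0.05,0,0,0,0],[0.1,0,0.06,0.06,0,0,0],[0.1,0,0.06,0.12,0,0,0],[0.1,0,0.06,0.18,0,0,0]]])

```text
t: 12.32
position: [0.6318, -0.0016, 0.1987]
tool_rot: [0.0, 0.709, 0.705, -0.0]
wrist_force: [1.8, 0.2, 0.3]
width: 0.452
```

Call:
apply_moves(targets=[[[0.1,-0.06,0.01,0.03,0,0,0],[0.1,-0.12,0.03,0.05,0,0,0],[0.1,-0.17,0.05,0.05,0,0,0],[0.1,-0.2,0.08,0.05,0,0,0],[0.1,-0.2,0.08,0.05,0,0,0]]])

```text
t: 12.95
position: [0.4304, 0.0797, 0.2475]
tool_rot: [0.0, 0.708, 0.706, 0.0]
wrist_force: [1.1, -0.0, 0.6]
width: 0.45
```

```bash
python3 - <<'E'
from h import *
o=telemetry.get_obs();im=cams.get_image('top');s=cams.get_image('side');print(o['position'],o['wrist_force'])
cv2.imwrite('pics/t5.png',np.hstack([cv2.resize(im[115:215,300:415],None,fx=4,fy=4,interpolation=cv2.INTER_CUBIC),cv2.resize(s[115:215,250:335],None,fx=4,fy=4,interpolation=cv2.INTER_CUBIC)]))
a=cv2.imread('pics/top0.png')
for n,(x,y,w,h) in dict(jar=(205,135,35,35),tum=(95,215,95,60),pad=(430,180,50,110)).items(): print(n,cv2.absdiff(a,im)[y:y+h,x:x+w].mean(), cv2.phaseCorrelate(np.float32(cv2.cvtColor(a,6)[y:y+h,x:x+w]),np.float32(cv2.cvtColor(im,6)[y:y+h,x:x+w])))
E
```

```text
[0.43038783 0.07967785 0.24753731] [ 1.08312572 -0.02732809  0.59219559]
jar 7.190476190476191 ((0.0045602049572366354, -0.022385284211878798), 1.0006840640196093)
tum 9.151111111111112 ((-0.1175805265456944, -0.004877568291632883), 0.8828696009185579)
pad 7.57430303030303 ((-0.021495693985624342, -0.027161223939792478), 0.9395664265950521)
```

View pics/t5.png

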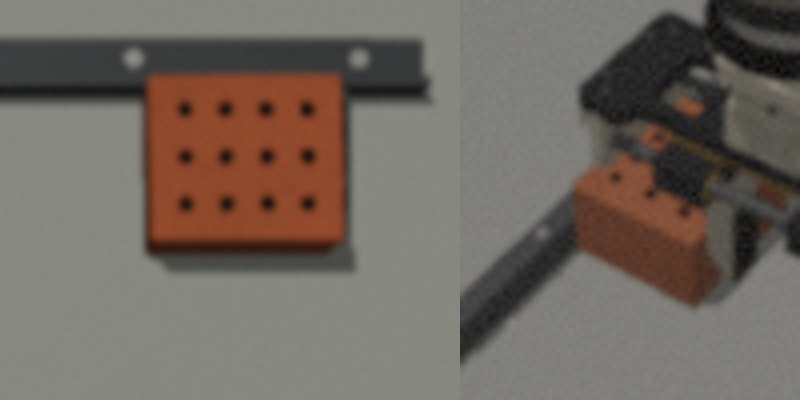

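Picture 8: the brick is square against the fence, its top edges parallel to it, with its right side over the stop. The bystanders moved less than 0.15 px. One numeric check of angle and position, then I'll hand in.

```bash
python3 - <<'E'
from h import *
C=cam('top');im=cams.get_image('top');hsv=cv2.cvtColor(im,cv2.COLOR_BGR2HSV)
hol=[(185,109),(226,109),(265,109),(307,109),(185,204),(226,204),(268,204),(307,204)]
w=unproj(C,[(300+x/4,115+y/4) for x,y in hol],.064)[:,:2];print('hole centre',w.mean(0).round(4),'row angle',[np.degrees(np.arctan2(-(w[i]-w[i+3])[0],(w[i]-w[i+3])[1])).round(2) for i in(0,4)])
f=unproj(C,[(202,136.5),(407.5,136.5)],.03);print('fence ang',np.degrees(np.arctan2(-(f[0]-f[1])[0],(f[0]-f[1])[1])))
# top-edge fit of the far side: sub-pixel row of gray->terracotta
r=[];g=im[...,2].astype(float)-im[...,0]
for c in range(340,384,4):
    col=g[126:145,c];t=col.max()/2;i=np.argmax(col>t);r.append((c,126+i-1+(t-col[i-1])/(col[i]-col[i-1])))
w=unproj(C,r,.064)[:,:2];k=np.polyfit(w[:,1],w[:,0],1);print('far edge x',w[:,0].mean().round(4),'angle',np.degrees(-np.arctan(k[0])).round(2))
E
```

```text
hole centre [ 0.6365 -0.1249] row angle [np.float64(-0.45), np.float64(-0.5)]
fence ang -0.4411034711383902
far edge x 0.687 angle -0.17
```

```bash
python3 -c "
from station import robot
print(robot.finish_job())"
```

```text
the job is handed in; nothing more can be done
None
```

I pushed the smaller drilled brick flush to the fence, then along it against the stop bar, and handed the job in at about 13 s of robot time. I never gripped or lifted it. The hand-in gave no verdict.

**Pushes:** I used two spread fingertips for each push. The fence push ended with the fingers stalled and the force rising from 7 to 17 N. The stop push stalled at y = -0.0545 m while the force rose from 10 to 31 N.

**Angle:** The brick's hole rows measured about -0.5° and the fence -0.44°. The brick's far edge measured -0.17°, so everything agrees within 0.3° against the 2.9° limit.

**Position:** The far edge was at x = 0.687 m, against about 0.688 m for the fence face inferred from contact. The brick's centre was at y = -0.125 m in the camera and -0.1215 m from contact. That disagreement is about 3.5 mm, which I put down to camera calibration. The contact stall is the stronger evidence, since the stop was hidden under the brick in the last picture.

**Fence disagreement:** The early camera estimate put the fence face at x ≈ 0.682 m, 6 mm nearer than contact showed. The top view also read the known sizes 2–5 % too small.

**Bystanders:** The jar, tumbler and paddle shifted less than 0.15 px. The hand was at z = 0.25 m, clear of everything.

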